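# Clamp a plaster mould in the casting jig

### The job

Clamp the white plaster mould in its jig: slide the loose jaw along the track until the mould is held snug, with no gap, between the jaw and the end fence, then turn the jaw's black T-handle knob clockwise (seen from above) as far as it goes to lock the jaw there. Let go, and do not disturb the scraper and the small plaster block that lie beside the jig.

Things in the scene. Friction and masses are not known exactly. Their poses are not given: they have to be found in the camera images.
- jig: Fixed plywood deck, 100 x 440 x 20 mm, with a flush metal track along its y axis. Origin on the table under the track; the deck spans y -210 to +230 mm, top at z = 20 mm. x across, y along the track from the jaw towards the fence, z up.
- fence: Fixed aluminium end fence bolted on the deck at the +y end of the track: upright plate 90 (across) x 16 x 42 mm high, with a low bolted foot behind. Origin at deck height in the middle of the foot of the face that looks at the mould; y points along the track, away from the mould; z up.
- mould: Loose white plaster block, a closed two-part casting mould with a grey seam and a dark round pour hole on top, 80 (x, across) x 100 (y, along the track) x 44 mm high, about 0.5 kg, lying on the deck between the jaw and the fence, a little off the fence. Origin at the centre of its underside. It slides on the deck when pushed.
- jaw (a joint): Travel of the sliding jaw along the track, m: 0 at the end away from the fence, 0.18 at most, grows towards the fence. Slides with about 2 N when the knob is loose, held by the clamp when the knob is tight.
- jaw_face (a point): Centre of the jaw's face that meets the mould. The jaw is an aluminium block 84 mm across: face plate 40 mm high and 16 mm thick, then behind it a body 30 mm high reaching 80 mm behind the face. y points along the track towards the fence.
- clamp_knob (a joint): Angle of the clamp knob, rad: 0 fully loose, 1.5 fully tight (stop); grows clockwise seen from above. It begins to bite at about 0.5.
- knob_grip (a point): On the turning axis of the black T-handle knob on top of the jaw, 48 mm behind its face, 89 mm above the table. Handle: a bar 60 mm long (this point's x), 14 mm thick (y), 34 mm high, reaching 13 mm above and 21 mm below this point; under it a 24 mm round hub, then the jaw. The frame turns with the knob: at 0 the bar lies across the track, at 1.5 almost along it.
- scraper: Loose bystander: trimming tool, dark round handle and steel blade, 160 mm long (x), 14 mm thick, beside the jig. Origin under its middle.
- plaster_plug: Loose bystander: small plaster block 50 x 35 x 30 mm, just past the fence end of the jig. Origin at the centre of its underside.
Not all that is in view belongs to the job. Leave any pink or purple look-alike of the mould alone.

How it is judged (in metres and radians):
On the way, in this order (a step that is already met when the one before it is completed fails the run):
1. the jaw holds the mould snug against the fence (y of jaw_face in the frame of fence above -0.104 m and y of mould in the frame of fence between -0.055 and -0.045 m and x of mould in the frame of fence between -0.03 and 0.03 m and z of mould in the frame of fence between -0.006 and 0.006 m), for 0.2 s.
2. the knob is then turned tight (all of step 1 and value of joint clamp_knob above 1.1 rad), for 0.2 s.
At the end, for the whole second after the job is handed in: The mould lies flat on the deck between jaw and fence, within 30 mm of the track's middle and within 5 mm of touching the fence; the jaw's face is within 4 mm of where it presses the mould against the fence (100 mm from the fence); the knob is turned past 1.1 rad of its 1.5; everything is at rest (all of step 2 and linear speed of mould below 0.01 m/s and velocity of joint jaw between -0.005 and 0.005 m/s).
It fails at once if the scraper or the small plaster block is moved by more than 30 mm (distance of any of scraper, plaster_plug from where it was at the start of the episode above 0.03 m).
It also fails if it takes over 38 s, if anything falls off the work surface, if the arm or the gripper's body presses on something with over 40 N, if the wrist force passes 120 N, or if a joint passes its speed limit or range.

### The arm

A 7-joint arm with a two-finger parallel gripper is mounted at the origin on the work surface. World frame = base frame: x ahead of the robot, y to its left, z up, the work surface at z = 0. Lengths are in m, angles in degrees, forces in N, time in s.
With the tool pointing down it reaches from about 0.425 to 0.95 m from the base axis. Payload 4.7 kg.
Tool frame: the origin (TCP) lies midway between the tips of the shut fingers; the grasp point (between the pads) lies 19 mm behind it (robot.grip_point_offset is the distance from the TCP to the grasp point, in m); z points along the fingers, y is the line along which they close (so a half turn about z gives the same grasp; the last joint's range is limited). The gripper opens to 85 mm and grips with 20 to 120 N. Pads are 22 mm wide; open, the fingers measure 114 mm over their backs; the gripper's body (76 mm by 85 mm) begins 54 mm behind the grasp point. The pads swing forward as they close: fully open they stand 13 mm farther back than shut.
Start: joints at [-71.843, 26.849, -2.785, 87.806, 1.381, 65.374, -4.715], TCP at [0.229, 0.635, 0.231] pointing down, gripper open.
Joint ranges: [-148.3, 148.3], [-19.14, 114.17], [-79.39, 73.82], [5.75, 140.21], [-59.74, 239.74], [12.07, 113.84], [-152.46, 152.46]. Speed limits (degrees/s): [147.25, 147.25, 180, 180, 180, 180, 180].

### API

Orientations are given as [roll, pitch, yaw] about the fixed x, y, z axes, in that order (R = Rz(yaw) Ry(pitch) Rx(roll)).
In Python, from workcell import telemetry, get_image, camera_model, order, robot gives the robot as it stands.
- The arm moves only by the tool play_rows, never from a script. Its argument "series" is a list of rows, each a list of 6 numbers: the shift along the tool's x, y, z in cm, then the turn, a rotation vector about the tool's x, y, z in rad. In form: [[x, y, z, ax, ay, az], ...]. A call has 1 to 12 rows; each row is the pose to reach, as a shift and turn from the pose commanded when the call began, along the tool's axes at that moment; what a row does not reach only later rows make up. A row lasts 1/8 s, in which the tool goes at most 62.5 mm and 10.7 degrees, less where a joint would pass 70% of its speed; a pose out of reach is approached as far as the arm can. A call with a gripper value outside its range is refused whole. "fingers" is the opening, from -1 (shut) to 1 (fully open), set as the call begins (left out, the last holds). The fingers move at their own pace and stop on an object; the grip force is fixed at half the most. Time passes only in rows, so rows that repeat a pose let the fingers close. It gives the time, the measured TCP pose, the force, the opening and the grip force at its end, in the units of the state.
- telemetry.sense(): the state, without advancing time (a new reading comes with each control period).
- get_image(name): name is "scene" or "top" or "wrist"; returns (picture, depth): 420x560x3 uint8, blue, green, red; 420x560 float32, m along the optical axis (not along the pixel's ray), 0 where there is no reading.
- camera_model(name): a dict with "intrinsics" (3x3 intrinsics, pixels), "origin" and "rotation" of the camera in the world. Camera axes: x right, y down, z forward; pixel columns grow to the right and rows downward; lengths in m; the calibration is good to about 2 mm. A picture is of the moment at which its call begins: read the wrist's pose just before it. camera_model takes no time and is no camera call; for the wrist camera it gives the pose at the moment of the call.
- order.job_done(): hands the job in; it is judged then, once.
The state is a dict: "clock": time; "joint_positions": joint angles; "joint_velocities": joint speeds; "effort": joint torques, N m; "tcp_pos": TCP position; "ee_rot": TCP orientation; "force": force on the tool from outside, world axes, zero at the start; "moment": the same for the moment, N m; "width": finger opening in m; "grip_force": force on a finger pad.
Only numpy, scipy, OpenCV 4.12 (cv2) and the standard library are available. Lean on these libraries where they do the work, as an engineer would, in place of code of your own. Each camera call takes 0.05 s, during which the arm holds its last target. There are 200 camera calls.

## Working session

There is one attempt and no reset: what is moved stays moved. The work goes in short steps, Python scripts to look and compute and a tool call to move; the robot and the scene stay as the last step left them, time stands still between calls to the robot, and variables do not carry over. Pictures are saved under pics/ and viewed, at most 10 in all, crops included, and the job is handed in when it is done.

Besides the shell and the picture viewer there is one more tool, called after "Emit:" by a JSON object that holds its "op" and its "data". play_rows: Moves the arm, as the interface text tells. Its arguments: {"type":"object","properties":{"series":{"type":"array"},"fingers":{"type":"number"}},"required":["series"]}

```bash
mkdir -p pics; ls; python3 - <<'E'
from workcell import telemetry,get_image,camera_model,order,robot
import cv2,numpy as np
s=telemetry.sense();print(s['clock'],s['tcp_pos'],s['ee_rot'],s['width'])
for n in("top","scene"):
    im,d=get_image(n);cv2.imwrite(f"pics/{n}0.png",im);np.save(f"pics/{n}0.npy",d)
    c=camera_model(n);print(n,c)
E
```

```text
pics
0.0 [0.22859998 0.63448421 0.23028551] [-1.79889088e+02  6.16352765e-03  1.60188078e+02] 0.08549015508791451
top {'intrinsics': array([[474.65861143,   0.        , 274.42703844],
       [  0.        , 474.65861143, 211.37126959],
       [  0.        ,   0.        ,   1.        ]]), 'origin': array([0.36085636, 0.07160969, 1.01854969]), 'rotation': array([-171.77010606,   -0.20582537,  -89.85098452])}
scene {'intrinsics': array([[431.38253329,   0.        , 280.65094843],
       [  0.        , 431.38253329, 213.64400039],
       [  0.        ,   0.        ,   1.        ]]), 'origin': array([1.07492928, 0.68657088, 0.62327547]), 'rotation': array([-123.89724301,   -1.18085481,  136.51790885])}
```

View pics/top0.png

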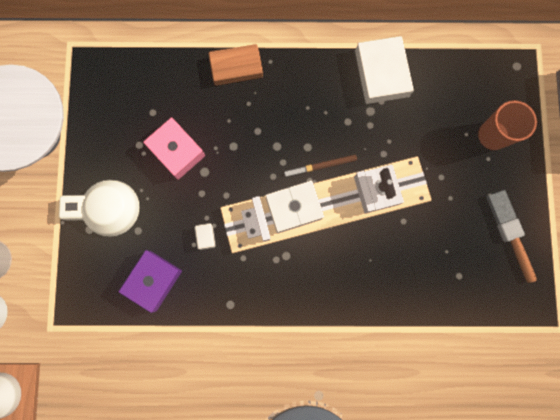

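View pics/scene0.png

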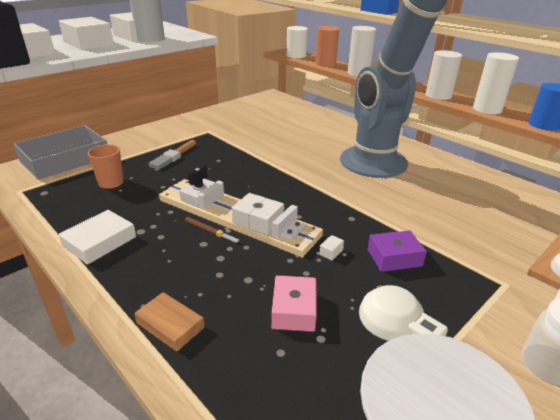

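The top view shows the jig from about (230,230) to (420,180). The jaw is at (380,188) with its black T-knob at (388,183), the mould at (295,205) and the fence at (262,218). The scraper is at (320,165) and the plug at (205,237). Candidates for the mould are the white block in the jig (295,205), pink (174,148), purple (150,281) and a white block off the jig (385,70). By the description it is the one on the deck with the pour hole. I'll check it in a crop and measure.

```bash
cat > h.py <<'E'
import numpy as np,cv2
from scipy.spatial.transform import Rotation as R
from workcell import telemetry,get_image,camera_model,order,robot
def ray(c,uv,z):
    K=c['intrinsics'];M=R.from_euler('xyz',c['rotation'],degrees=True).as_matrix()
    d=np.c_[np.atleast_2d(uv).astype(float),np.ones(len(np.atleast_2d(uv)))]@np.linalg.inv(K).T@M.T
    o=np.array(c['origin']);return o+d*((z-o[2])/d[:,2])[:,None]
def cloud(c,d):
    v,u=np.mgrid[:d.shape[0],:d.shape[1]];K=c['intrinsics'];M=R.from_euler('xyz',c['rotation'],degrees=True).as_matrix()
    p=np.stack([(u-K[0,2])/K[0,0]*d,(v-K[1,2])/K[1,1]*d,d],-1);return p@M.T+np.array(c['origin'])
E
python3 - <<'E'
from h import *
im=cv2.imread('pics/top0.png');d=np.load('pics/top0.npy');c=camera_model('top')
P=cloud(c,d)
crop=im[140:265,190:440];cv2.imwrite('pics/crop0.png',cv2.resize(crop,None,fx=3.2,fy=3.2,interpolation=cv2.INTER_CUBIC))
roi=np.zeros(d.shape,bool);roi[150:260,215:440]=1
z=P[...,2]
def rect(m,zz):
    m=cv2.morphologyEx((m*255).astype(np.uint8),cv2.MORPH_OPEN,np.ones((3,3)))
    for k in cv2.findContours(m,0,1)[0]:
        if cv2.contourArea(k)<60: continue
        w=ray(c,k.reshape(-1,2),zz)[:,:2]
        (a,b),s,an=cv2.minAreaRect((w*1000).astype(np.float32));print(zz,np.round([a,b],1),np.round(s,1),round(an,1),np.round(cv2.boundingRect(k)))
rect(roi&(z>.010),.02)
print('top of mould');rect(roi&(abs(z-.064)<.004),.063)
print('body/jaw');rect(roi&(z>.04),.055)
print('knob');rect(roi&(z>.08),.102)
E
```

```text
0.02 [605.7 -28. ] [12.1 58.4] 13.7 [306 161  27   9]
0.02 [525.3 -40.7] [107.3 440.4] 15.0 [221 157 210  96]
top of mould
0.063 [498.2  99.6] [63.3 15.6] 15.4 [252 197  14  31]
0.063 [510.6  28. ] [80.3 99.7] 17.7 [266 181  58  51]
body/jaw
0.055 [485.6  96.3] [92.1 16. ] 14.9 [252 197  18  44]
0.055 [510.9  27.7] [ 82.5 101.3] 17.8 [266 181  58  52]
0.055 [ 550.3 -146.9] [85.6 81.9] 14.9 [356 165  47  47]
knob
0.102 [ 551.  -154.2] [60.8 19.2] 13.9 [381 168  15  31]
```

View pics/crop0.png

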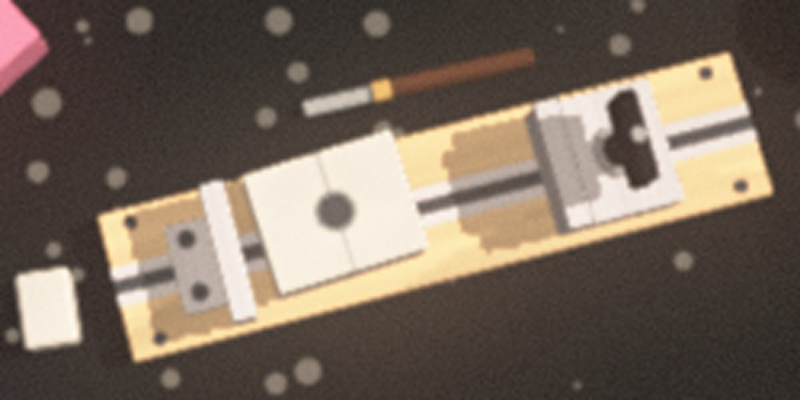

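The crop confirms the choice: the white mould with seam and pour hole lies on the deck, 14 mm off the fence. The jaw is on the right with the knob bar across the track. Measured from the top view:

| Item | Value |
|---|---|
| Jig angle | 15° |
| Track +y direction | (-0.259, 0.966) |
| Knob position | (0.552, -0.155) |
| Jaw travel needed | about 104 mm |

The plan is to grip the bar with yaw 195, slide it, then turn it in the same grasp.

Emit:
{"op": "play_rows", "data": {"series": [[-3,-2,0,0,0,-0.02],[-7.5,-5,0,0,0,-0.05],[-12.5,-8.5,0,0,0,-0.1],[-17.5,-12,0,0,0,-0.14],[-22.5,-15.5,0,0,0,-0.18],[-27.5,-19,0,0,0,-0.22],[-32,-22.5,0,0,0,-0.26],[-36,-26,0,0,0,-0.3],[-39.5,-30,0,0,0,-0.34],[-42,-34.5,0,0,0,-0.38],[-44.5,-39,0,0,0,-0.42],[-46,-42,0,0,0,-0.44]], "fingers": 1}}

```text
clock: 1.6
tcp_pos: [0.5191, 0.0809, 0.231]
ee_rot: [-180.0, -0.0, -174.7]
force: [0.7, -0.2, -0.6]
width: 0.0856
grip_force: 0.0
```

```bash
cat > go.py <<'E'
import sys;from h import *
s=telemetry.sense();print(s['clock'],np.round(s['tcp_pos'],4),np.round(s['ee_rot'],2),np.round(s['joint_positions'],1),np.round(s['force'],1),s['width'],s['grip_force'])
M=R.from_euler('xyz',s['ee_rot'],degrees=True)
if len(sys.argv)>4:
    x,y,z,w=map(float,sys.argv[1:5]);print('cm',np.round(M.inv().apply(np.array([x,y,z])-s['tcp_pos'])*100,2),'rot',np.round((M.inv()*R.from_euler('xyz',[180,0,w],degrees=True)).as_rotvec(),3))
E
python3 go.py .552 -.155 .16 195
```

```text
1.6 [0.5191 0.0809 0.231 ] [-1.7996e+02 -3.0000e-02 -1.7474e+02] [-19.7  12.8   7.3 108.5  -1.9  58.9  83.7] [ 0.7 -0.2 -0.6] 0.08563077777824676 0.0
cm [ -1.11 -23.79   7.12] rot [-0.001 -0.001 -0.17 ]
```

Emit:
{"op": "play_rows", "data": {"series": [[-0.2,-4,0,0,0,-0.02],[-0.4,-8.5,0,0,0,-0.05],[-0.6,-13,1,0,0,-0.08],[-0.8,-17.5,2.5,0,0,-0.11],[-1,-21,4,0,0,-0.14],[-1.1,-23.3,5.5,0,0,-0.17],[-1.1,-23.8,6.5,0,0,-0.17],[-1.1,-23.8,7,0,0,-0.17],[-1.1,-23.8,7,0,0,-0.17],[-1.1,-23.8,7,0,0,-0.17]]}}

```text
clock: 2.85
tcp_pos: [0.553, -0.1508, 0.1618]
ee_rot: [180.0, 0.1, -164.8]
force: [0.2, 0.9, -0.4]
width: 0.0854
grip_force: 0.0
```

```bash
python3 go.py .552 -.155 .073 195; python3 - <<'E'
from h import *
c=camera_model('wrist');im,d=get_image('wrist');cv2.imwrite('pics/w1.png',im)
P=cloud(c,d);z=P[...,2]
m=((z>.085)&(z<.115)&(im.max(2)<90)).astype(np.uint8)*255
m=cv2.morphologyEx(m,cv2.MORPH_OPEN,np.ones((3,3)))
for k in cv2.findContours(m,0,1)[0]:
    if cv2.contourArea(k)>300:
        w=ray(c,k.reshape(-1,2),.102)[:,:2]*1000;print(cv2.boundingRect(k),cv2.minAreaRect(w.astype(np.float32)))
E
```

```text
2.85 [ 0.553  -0.1508  0.1618] [ 1.8000e+02  6.0000e-02 -1.6477e+02] [  1.6  21.5  12.1 106.9  -5.7  52.1 121.6] [ 0.2  0.9 -0.4] 0.08535928564952022 0.0
cm [ 0.21 -0.38  8.88] rot [0.    0.001 0.004]
(257, 228, 19, 33) ((567.3969116210938, -154.5177001953125), (24.886465072631836, 12.854697227478027), 15.074172019958496)
(257, 175, 20, 46) ((534.2476196289062, -162.8365020751953), (31.583545684814453, 13.020567893981934), 15.132686614990234)
```

View pics/w1.png

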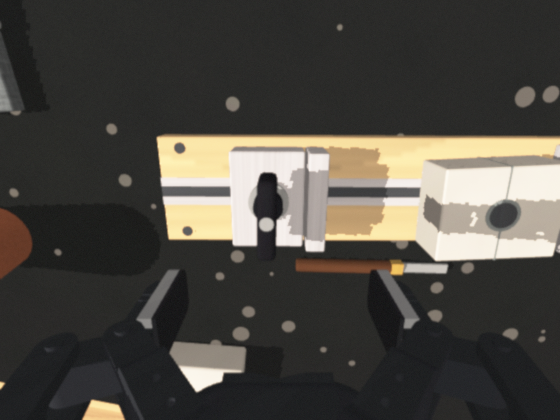

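The wrist view shows the black bar at (267,215) across the track. It gives a bar centre of (549,-159), against (552,-157) from the top view once corrected for the visible side face. I'll use (551,-158).

Emit:
{"op": "play_rows", "data": {"series": [[0.2,-0.3,1,0,0,0],[0.4,-0.6,2.5,0,0,0],[0.4,-0.6,4,0,0,0],[0.4,-0.6,4,0,0,0],[0.4,-0.6,4,0,0,0]]}}

```text
clock: 3.52
tcp_pos: [0.5504, -0.1587, 0.1212]
ee_rot: [180.0, -0.0, -164.9]
force: [0.0, 0.5, 0.1]
width: 0.0854
grip_force: 0.0
```

```bash
python3 go.py .551 -.158 .073 195
```

```text
3.525 [ 0.5504 -0.1587  0.1212] [ 179.99   -0.   -164.86] [  2.8  24.4  11.7 108.9  -6.6  47.3 123.1] [0.  0.5 0.1] 0.08538179780138959 0.0
cm [-0.08  0.05  4.82] rot [ 0.    -0.     0.002]
```

Emit:
{"op": "play_rows", "data": {"series": [[0,0,1.5,0,0,0],[0,0,3.5,0,0,0],[0,0,4.7,0,0,0],[0,0,4.7,0,0,0],[0,0,4.7,0,0,0]]}}

```text
clock: 4.15
tcp_pos: [0.5507, -0.1589, 0.0747]
ee_rot: [-180.0, 0.0, -164.9]
force: [-1.1, 0.0, 0.0]
width: 0.0854
grip_force: 0.0
```

Emit:
{"op": "play_rows", "data": {"series": [[0,0,0,0,0,0],[0,0,0,0,0,0],[0,0,0,0,0,0],[0,0,0,0,0,0],[0,0,0,0,0,0],[0,0,0,0,0,0]], "fingers": -1}}

```text
clock: 4.9
tcp_pos: [0.5503, -0.1589, 0.0746]
ee_rot: [-180.0, 0.0, -164.9]
force: [-1.6, -0.4, 3.8]
width: 0.0129
grip_force: 59.2
```

```bash
python3 go.py .551 -.158 .073 195
```

```text
4.9 [ 0.5503 -0.1589  0.0746] [-1.7999e+02  2.0000e-02 -1.6487e+02] [  3.5  28.1  10.9 110.7  -7.7  41.9 124.1] [-1.6 -0.4  3.8] 0.01294734776845336 59.18362319469452
cm [-0.09  0.07  0.16] rot [-0.     0.     0.002]
```

The grip is on the bar (13 mm opening, 59 N). About 10.5 cm of travel remains, so I'll slide 9.5 cm first and then creep.

Emit:
{"op": "play_rows", "data": {"series": [[0,0.5,0,0,0,0],[0,1.5,0,0,0,0],[0,3,0,0,0,0],[0,4.5,0,0,0,0],[0,6,0,0,0,0],[0,7.2,0,0,0,0],[0,8.2,0,0,0,0],[0,9,0,0,0,0],[0,9.5,0,0,0,0],[0,9.5,0,0,0,0]]}}

```text
clock: 6.15
tcp_pos: [0.5255, -0.0659, 0.0745]
ee_rot: [180.0, 0.0, -164.8]
force: [0.2, -1.6, 6.6]
width: 0.0128
grip_force: 59.7
```

Emit:
{"op": "play_rows", "data": {"series": [[0,0.2,0,0,0,0],[0,0.4,0,0,0,0],[0,0.6,0,0,0,0],[0,0.8,0,0,0,0],[0,0.8,0,0,0,0]]}}

```text
clock: 6.78
tcp_pos: [0.5238, -0.0596, 0.0746]
ee_rot: [-180.0, 0.1, -164.9]
force: [0.4, -5.2, 4.4]
width: 0.0132
grip_force: 59.6
```

```bash
python3 go.py
```

```text
6.775 [ 0.5238 -0.0596  0.0746] [-1.7996e+02  6.0000e-02 -1.6487e+02] [ -6.4  24.7  10.5 116.7  -6.9  39.1 113.6] [ 0.4 -5.2  4.4] 0.013234838743043023 59.60395932197571
```

Emit:
{"op": "play_rows", "data": {"series": [[0,0.1,0,0,0,0],[0,0.2,0,0,0,0],[0,0.3,0,0,0,0],[0,0.3,0,0,0,0]]}}

```text
clock: 7.28
tcp_pos: [0.523, -0.0567, 0.0746]
ee_rot: [-180.0, 0.1, -164.9]
force: [0.7, -3.3, 5.1]
width: 0.0126
grip_force: 59.6
```

Emit:
{"op": "play_rows", "data": {"series": [[0,0.1,0,0,0,0],[0,0.2,0,0,0,0],[0,0.2,0,0,0,0]]}}

```text
clock: 7.65
tcp_pos: [0.5229, -0.0563, 0.0746]
ee_rot: [-179.8, 0.1, -164.9]
force: [3.4, -7.1, 4.4]
width: 0.0129
grip_force: 59.4
```

Emit:
{"op": "play_rows", "data": {"series": [[0,0.1,0,0,0,0],[0,0.2,0,0,0,0],[0,0.2,0,0,0,0]]}}

```text
clock: 8.02
tcp_pos: [0.5229, -0.0562, 0.0746]
ee_rot: [-179.7, 0.1, -165.0]
force: [4.6, -11.3, 2.0]
width: 0.0129
grip_force: 59.3
```

```bash
python3 go.py; python3 - <<'E'
from h import *
im,d=get_image('scene');cv2.imwrite('pics/s2.png',cv2.resize(im[150:290,140:360],None,fx=3.5,fy=3.5,interpolation=cv2.INTER_CUBIC))
E
```

```text
8.025 [ 0.5229 -0.0562  0.0746] [-1.7970e+02  1.4000e-01 -1.6499e+02] [ -7.1  24.5  10.7 117.   -6.6  38.8 112.8] [  4.6 -11.3   2. ] 0.012911614743279993 59.27028715610504
```

View pics/s2.png

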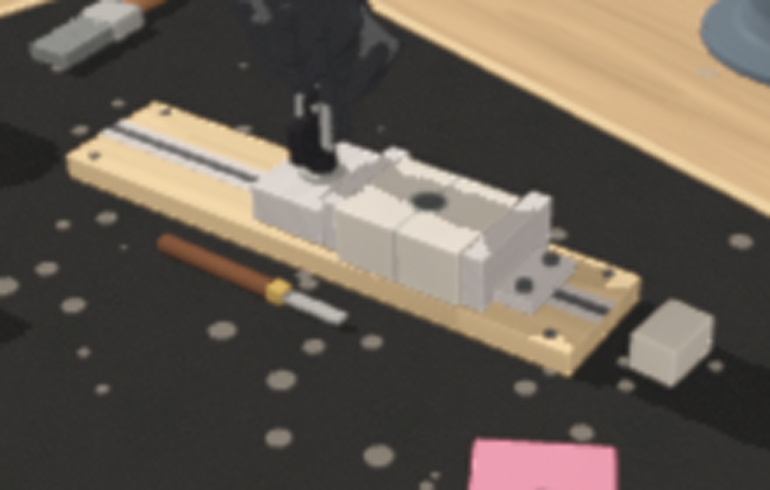

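The jaw, mould and fence touch with no gap in the crop (mould at (420,220), fence at (515,250)). The push has stalled at 11 N. Next I turn the knob clockwise, which is positive about tool z.

Emit:
{"op": "play_rows", "data": {"series": [[0,0,0,0,0,0.1],[0,0,0,0,0,0.2],[0,0,0,0,0,0.3],[0,0,0,0,0,0.4],[0,0,0,0,0,0.5],[0,0,0,0,0,0.6],[0,0,0,0,0,0.6]]}}

```text
clock: 8.95
tcp_pos: [0.5229, -0.0549, 0.0746]
ee_rot: [-179.9, 0.3, 160.6]
force: [3.3, -8.6, 2.7]
width: 0.0133
grip_force: 59.4
```

```bash
python3 go.py; python3 -c "
from h import *;print(telemetry.sense()['moment'])"
```

```text
8.95 [ 0.5229 -0.0549  0.0746] [-179.9     0.26  160.63] [-14.1  25.2  19.5 117.4 -12.8  39.1  84.2] [ 3.3 -8.6  2.7] 0.013265292892591455 59.438905119895935
[-1.75288791 -0.62711175 -0.11601397]
```

Emit:
{"op": "play_rows", "data": {"series": [[0,0,0,0,0,0.1],[0,0,0,0,0,0.2],[0,0,0,0,0,0.3],[0,0,0,0,0,0.4],[0,0,0,0,0,0.5],[0,0,0,0,0,0.6],[0,0,0,0,0,0.7],[0,0,0,0,0,0.77],[0,0,0,0,0,0.83],[0,0,0,0,0,0.83]]}}

```text
clock: 10.2
tcp_pos: [0.5243, -0.0535, 0.0748]
ee_rot: [179.7, 0.3, 113.2]
force: [5.7, -5.2, 2.3]
width: 0.0128
grip_force: 59.4
```

Emit:
{"op": "play_rows", "data": {"series": [[0,0,0,0,0,0.04],[0,0,0,0,0,0.08],[0,0,0,0,0,0.08],[0,0,0,0,0,0.08]]}}

```text
clock: 10.7
tcp_pos: [0.5244, -0.0534, 0.0748]
ee_rot: [179.7, 0.3, 108.7]
force: [5.9, -5.7, 1.1]
width: 0.0133
grip_force: 59.4
```

```bash
python3 go.py; python3 -c "
from h import *;print(telemetry.sense()['moment'])"
```

```text
10.7 [ 0.5244 -0.0534  0.0748] [179.71   0.27 108.7 ] [-24.6  27.4  33.3 117.9 -22.7  40.5  41.8] [ 5.9 -5.7  1.1] 0.013297346004978228 59.39021050930023
[-1.23510252 -1.11391679  0.34954741]
```

The tool has turned 86.3° (1.506 rad), so the knob is at its stop. I'll release and lift.

Emit:
{"op": "play_rows", "data": {"series": [[0,0,0,0,0,0],[0,0,0,0,0,0],[0,0,0,0,0,0],[0,0,0,0,0,0],[0,0,0,0,0,0]], "fingers": 1}}

```text
clock: 11.32
tcp_pos: [0.5213, -0.0524, 0.0742]
ee_rot: [-180.0, -0.0, 108.6]
force: [0.1, -0.0, 0.2]
width: 0.0855
grip_force: 0.0
```

Emit:
{"op": "play_rows", "data": {"series": [[0,0,-1,0,0,0],[0,0,-3,0,0,0],[0,0,-6,0,0,0],[0,0,-10,0,0,0],[0,0,-14,0,0,0],[0,0,-16,0,0,0],[0,0,-16,0,0,0]]}}

```text
clock: 12.2
tcp_pos: [0.5225, -0.0528, 0.2362]
ee_rot: [179.8, 0.0, 108.6]
force: [0.5, -0.1, 0.4]
width: 0.0853
grip_force: 0.0
```

```bash
python3 go.py; python3 - <<'E'
from h import *
im,d=get_image('wrist');cv2.imwrite('pics/w3.png',im)
c=camera_model('scene');i2,d2=get_image('scene');cv2.imwrite('pics/s3.png',cv2.resize(i2[150:290,140:360],None,fx=3.5,fy=3.5,interpolation=cv2.INTER_CUBIC))
E
```

```text
12.2 [ 0.5225 -0.0528  0.2362] [1.7976e+02 2.0000e-02 1.0862e+02] [-32.6  14.3  40.9 109.7 -10.9  59.6  31.5] [ 0.5 -0.1  0.4] 0.08531230315180464 0.0
```

View pics/w3.png

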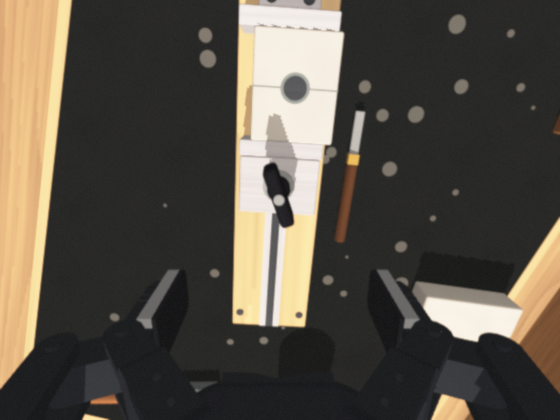

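View pics/s3.png

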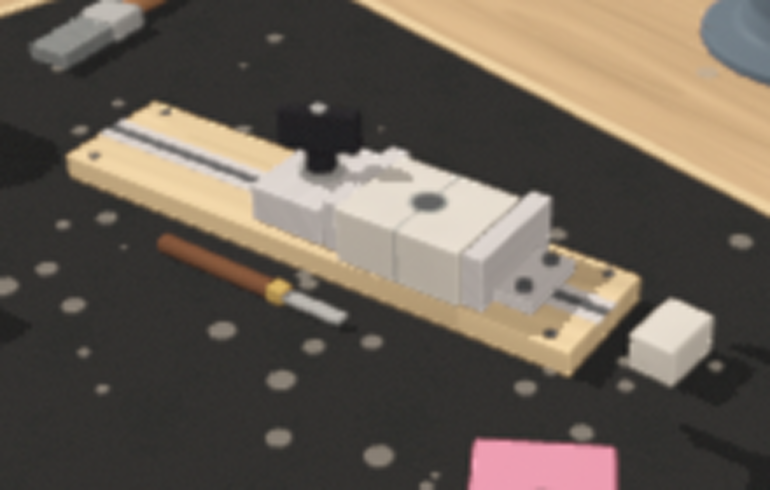

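The jaw, mould and fence are closed up and both bystanders are in place. But the bar at (280,195) looks about 25° off the track, so I'll measure its angle.

```bash
cat > bar.py <<'E'
from h import *
for n in('wrist','top'):
    c=camera_model(n);im,d=get_image(n)
    P=cloud(c,d);z=P[...,2]
    q=P[(z>.095)&(z<.11)&(np.hypot(P[...,0]-.523,P[...,1]+.054)<.045)][:,:2]*1000
    (a,b),s,an=cv2.minAreaRect(q.astype(np.float32));V=np.linalg.svd(q-q.mean(0),full_matrices=False)[2][0]
    print(n,len(q),q.mean(0),s,an,'dir',np.degrees(np.arctan2(V[1],V[0]))%180,'at 0: 15, at 1.5: 109')
E
python3 bar.py; python3 go.py
```

```text
wrist 942 [523.44185195 -53.07977374] (14.140957832336426, 59.07283401489258) 36.84067916870117 dir 127.23426426551528 at 0: 15, at 1.5: 109
top 152 [520.77581102 -47.07527856] (14.177627563476562, 45.99375915527344) 36.53455352783203 dir 130.26059634388398 at 0: 15, at 1.5: 109
12.4 [ 0.5207 -0.0524  0.2332] [-1.7988e+02 -3.0000e-02  1.0862e+02] [-32.6  14.6  40.8 109.9 -11.   59.5  31.5] [ 0.3 -0.5 -0.4] 0.08528549122634473 0.0
```

The bar is at 127°, so the knob has turned 68° (1.19 rad). It slipped in the grip near the end. I'll re-grip aligned to the bar and turn it up to the stop with some overtravel.

Emit:
{"op": "play_rows", "data": {"series": [[0,0.1,3,0,0,-0.1],[0,0.2,6,0,0,-0.2],[-0.1,0.2,9,0,0,-0.32],[-0.1,0.2,12,0,0,-0.32],[-0.1,0.2,14.5,0,0,-0.32],[-0.1,0.2,16.2,0,0,-0.32],[-0.1,0.2,16.2,0,0,-0.32],[-0.1,0.2,16.2,0,0,-0.32]]}}

```text
clock: 13.4
tcp_pos: [0.5242, -0.053, 0.0728]
ee_rot: [180.0, 0.0, 126.9]
force: [0.1, -0.1, -0.1]
width: 0.085
grip_force: 0.0
```

Emit:
{"op": "play_rows", "data": {"series": [[0,0,0,0,0,0],[0,0,0,0,0,0],[0,0,0,0,0,0],[0,0,0,0,0,0],[0,0,0,0,0,0],[0,0,0,0,0,0]], "fingers": -1}}

```text
clock: 14.15
tcp_pos: [0.5234, -0.0531, 0.0726]
ee_rot: [-180.0, -0.0, 127.0]
force: [-2.8, -0.7, 5.7]
width: 0.0132
grip_force: 58.9
```

Emit:
{"op": "play_rows", "data": {"series": [[0,0,0,0,0,0.06],[0,0,0,0,0,0.12],[0,0,0,0,0,0.18],[0,0,0,0,0,0.24],[0,0,0,0,0,0.3],[0,0,0,0,0,0.36],[0,0,0,0,0,0.42],[0,0,0,0,0,0.48],[0,0,0,0,0,0.54],[0,0,0,0,0,0.6],[0,0,0,0,0,0.6],[0,0,0,0,0,0.6]]}}

```text
clock: 15.65
tcp_pos: [0.5246, -0.0534, 0.073]
ee_rot: [-180.0, 0.4, 94.0]
force: [-0.9, -4.3, 5.1]
width: 0.0135
grip_force: 189.1
```

```bash
python3 go.py; python3 -c "
from h import *;print(telemetry.sense()['moment'])"
```

```text
15.65 [ 0.5246 -0.0534  0.073 ] [-179.96    0.36   93.99] [-29.3  29.4  39.6 117.9 -27.3  41.9  31.6] [-0.9 -4.3  5.1] 0.013471635372429059 189.11397385876626
[-0.81210421  0.3152708   4.81311234]
```

The moment is 4.8 Nm, so the knob is firmly on its stop. Release, lift and check.

Emit:
{"op": "play_rows", "data": {"series": [[0,0,0,0,0,0],[0,0,0,0,0,0],[0,0,0,0,0,0],[0,0,0,0,0,0],[0,0,0,0,0,0]], "fingers": 1}}

```text
clock: 16.27
tcp_pos: [0.5237, -0.053, 0.0722]
ee_rot: [180.0, -0.0, 92.5]
force: [-0.3, -0.0, -0.0]
width: 0.0855
grip_force: 0.0
```

Emit:
{"op": "play_rows", "data": {"series": [[0,0,-1,0,0,0],[0,0,-3,0,0,0],[0,0,-6,0,0,0],[0,0,-10,0,0,0],[0,0,-14,0,0,0],[0,0,-16,0,0,0],[0,0,-16,0,0,0],[0,0,-16,0,0,0]]}}

```text
clock: 17.27
tcp_pos: [0.523, -0.0526, 0.2316]
ee_rot: [-179.9, -0.0, 92.6]
force: [-0.8, 0.3, -0.6]
width: 0.0858
grip_force: 0.0
```

```bash
python3 bar.py; python3 - <<'E'
from h import *
im,d=get_image('scene');cv2.imwrite('pics/s4.png',cv2.resize(im[150:290,140:360],None,fx=3.5,fy=3.5,interpolation=cv2.INTER_CUBIC))
E
```

```text
wrist 978 [524.0059845  -53.10680429] (14.232450485229492, 60.3447151184082) 37.09960174560547 dir 127.16819436137537 at 0: 15, at 1.5: 109
top 68 [514.40469005 -37.54679139] (13.74505615234375, 25.343528747558594) 36.843605041503906 dir 145.86633302543453 at 0: 15, at 1.5: 109
```

View pics/s4.png

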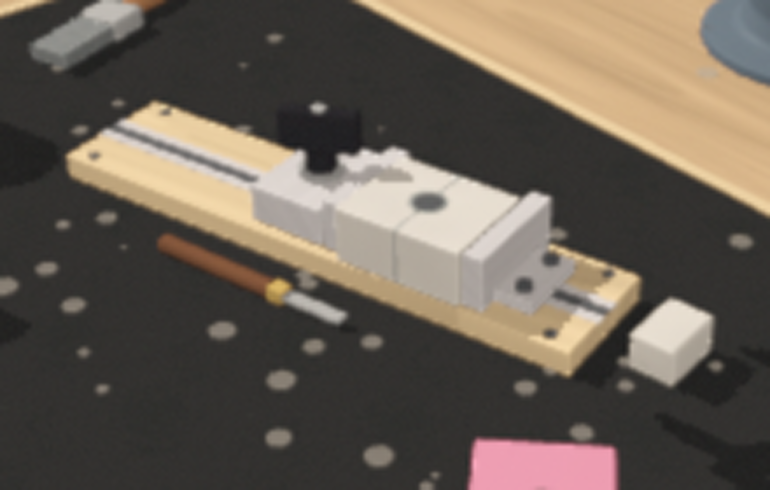

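The bar is back at 127° although it was driven to the stop. I need to know whether it springs back to a rest angle or creeps. I'll measure the bar against the jig axis over time.

```bash
cat > b2.py <<'E'
from h import *
def fit(q):
    (a,b),s,an=cv2.minAreaRect((q*1000).astype(np.float32));return np.round([a,b,*s,an],2)
c=camera_model('wrist');im,d=get_image('wrist');t=telemetry.sense()['clock']
P=cloud(c,d);x,y,z=P[...,0],P[...,1],P[...,2]
near=np.hypot(x-.523,y+.054)<.06
print(t,'bar',fit(P[(z>.095)&(z<.11)&near][:,:2]))
def blob(zl,zh,sel):
    m=((z>zl)&(z<zh)&sel).astype(np.uint8);n,l,s,_=cv2.connectedComponentsWithStats(m);k=1+np.argmax(s[1:,4]);return fit(P[l==k][:,:2])
print('jaw body/mould',blob(.04,.07,np.hypot(x-.52,y+.05)<.2))
print('deck',blob(.012,.026,np.hypot(x-.525,y+.12)<.2))
E
python3 b2.py
```

```text
17.475 bar [524.24 -54.51  14.01  59.12  36.87]
jaw body/mould [509.66   9.48  94.13 196.22  15.13]
deck [ 545.62 -134.27  100.31  250.25   14.97]
```

Emit:
{"op": "play_rows", "data": {"series": [[0,0,0,0,0,0],[0,0,0,0,0,0],[0,0,0,0,0,0],[0,0,0,0,0,0],[0,0,0,0,0,0],[0,0,0,0,0,0],[0,0,0,0,0,0],[0,0,0,0,0,0]]}}

```text
clock: 18.48
tcp_pos: [0.5237, -0.0528, 0.2323]
ee_rot: [-180.0, -0.0, 92.6]
force: [-0.0, -0.3, 0.4]
width: 0.0854
grip_force: 0.0
```

```bash
python3 b2.py
```

```text
18.525 bar [524.24 -54.63  14.3   59.45  36.98]
jaw body/mould [509.83   9.55  94.25 196.28  15.29]
deck [ 545.57 -134.15  100.25  249.91   14.98]
```

The bar is steady at 126.9° against the jig's 15.0°, which is 1.19 rad. It came to rest there both times after being driven to the stop, and it does not creep. Jaw, mould and fence plate together span 196.2 mm, against 196 mm expected when fully closed. Handing in.

```bash
python3 -c "
from workcell import order;print(order.job_done())"
```

```text
the job is handed in; nothing more can be done
None
```

I handed the job in with the mould snug between jaw and fence and both bystanders in place; I twice turned the knob towards its stop, but both times it ended at about 1.19 rad once released, which passes the 1.1 limit but is short of the 1.5 stop.

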